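Find the short foot of the riser with a shim

TASK

One of the three front feet of the small wooden riser falls short of the worktop inside, and from outside all three look alike. Take the shim by its upright grip and feel under the feet with its tongue, gently: under a sound foot it jams half-way, so do not force it. Push it fully home under the foot that lets it in, until its shoulder meets the foot, and leave it lying there without disturbing the jars, the salt shaker and the tin.

Things in the scene. Friction and masses are not known exactly. Their poses are not given: they have to be found in the camera images.
- shim_grip (a point): centre of the upright grey grip of the loose shim (0.12 kg), 27 mm above its underside: a plastic block 34 long (x), 12 thick (y), from 4 to 50 mm up, to be taken across its thickness from above. x points along the tongue to its tip, z up. Below it a steel plate 44 x 36 x 4 mm. The shim starts flat on the worktop.
- shim_tip (a point): rounded tip of the shim's flat steel tongue (4 thick, 20 mm wide), 2 mm above the underside, 110 mm ahead of the grip's centre; axes as shim_grip. On the tongue sits a cross bar (44 wide, 10 mm high) as shoulder: its front face is 60 mm ahead of the grip's centre, so 50 mm of tongue stands free before it.
- foot_left (a point): middle of the mouth of the left (seen from the robot) front foot of the riser, on the worktop, in the plane of the foot's front face. x points level into the foot, y left, z up. Each of the three front feet is an aluminium block 48 wide, 60 deep, 42 mm high, with the same open mouth, 30 mm wide and 8 mm high above the worktop.
- foot_middle (a point): middle of the mouth of the middle front foot of the riser, on the worktop, in the plane of the foot's front face. x points level into the foot, y left, z up. Inside each foot, 24 to 50 mm behind the front face, sits a rubber glide: in two feet it reaches the worktop and stops the tongue, in one it falls short and leaves 7 mm free. Which one changes from run to run.
- foot_right (a point): middle of the mouth of the right (seen from the robot) front foot of the riser, on the worktop, in the plane of the foot's front face. x points level into the foot, y left, z up. The feet stand 105 mm apart. They carry a wooden board 270 wide, 172 mm deep, its top 58 mm above the worktop, front edge flush with the feet; the riser is heavy and does not move.
- jam_jar: bystander: jam jar, 66 mm wide, 100 mm high, loose on the rear of the riser (centre about 118 mm behind its front edge); origin under its centre
- salt_shaker: bystander: salt shaker, 44 mm wide, 90 mm high, loose on the rear of the riser; origin under its centre
- tea_jar: bystander: small jar, 52 mm wide, 90 mm high, loose on the rear of the riser; origin under its centre
- tin_tuna: bystander: flat round tin, 86 mm wide, 40 mm high, loose on the worktop to the right; origin under its centre

How it is judged:
On the way:
1. the held shim's tongue is in the mouth of a front foot, 12 to 40 mm deep (((x of shim_tip in the frame of foot_left between 0.012 and 0.04 m and y of shim_tip in the frame of foot_left between -0.01 and 0.01 m and height (world z) of shim_tip below 0.009 m) or (x of shim_tip in the frame of foot_middle between 0.012 and 0.04 m and y of shim_tip in the frame of foot_middle between -0.01 and 0.01 m and height (world z) of shim_tip below 0.009 m) or (x of shim_tip in the frame of foot_right between 0.012 and 0.04 m and y of shim_tip in the frame of foot_right between -0.01 and 0.01 m and height (world z) of shim_tip below 0.009 m)) and contact force between the fingers and shim above 0.5 N), for 0.1 s.
At the end, for the whole second after the job is handed in: The shim lies flat (within 0.06 rad) and at rest on the worktop, its tongue 44 mm or more into the mouth of one front foot (50 mm is fully home, shoulder against the foot; only the short foot lets it in so far), tip within 10 mm of the foot's middle line (((x of shim_tip in the frame of foot_left between 0.044 and 0.054 m and y of shim_tip in the frame of foot_left between -0.01 and 0.01 m) or (x of shim_tip in the frame of foot_middle between 0.044 and 0.054 m and y of shim_tip in the frame of foot_middle between -0.01 and 0.01 m) or (x of shim_tip in the frame of foot_right between 0.044 and 0.054 m and y of shim_tip in the frame of foot_right between -0.01 and 0.01 m)) and height (world z) of shim_tip below 0.006 m and angle between shim_tip's own z axis and vertical below 0.06 rad and linear speed of shim below 0.01 m/s); the robot touches nothing.
It fails at once if the shim is pushed or pressed on the riser with more than 40 N (contact force between shim and riser above 40 N).
It fails at once if the shim is forced against a glide with more than 40 N (contact force between shim and glide_a above 40 N or contact force between shim and glide_b above 40 N or contact force between shim and glide_c above 40 N).
It fails at once if a jar, the shaker or the tin is shifted by more than 25 mm (distance of any of jam_jar, salt_shaker, tea_jar, tin_tuna from where it was at the start of the episode above 0.025 m).
It also fails if it takes over 48 s, if anything falls off the work surface, if the arm or the gripper's body presses on something with over 40 N, if the wrist force passes 120 N, or if a joint passes its speed limit or range.

ROBOT

A 7-joint arm with a two-finger parallel gripper is mounted at the origin on a cart in front of the work surface, level with it; the furniture and walls round the work are solid. World frame = base frame: x ahead of the robot, y to its left, z up, the work surface at z = 0. Lengths are in m, angles in rad, forces in N, time in s.
With the tool pointing down it reaches from about 0.425 to 0.875 m from the base axis. Payload 4.7 kg.
Tool frame: the origin (TCP) lies midway between the tips of the shut fingers; the grasp point (between the pads) lies 19 mm behind it (ctrl.grip_point_offset is the distance from the TCP to the grasp point, in m); z points along the fingers, y is the line along which they close (so a half turn about z gives the same grasp; the last joint's range is limited). The gripper opens to 87 mm and grips with 3 to 60 N. Pads are 19 mm wide; open, the fingers measure 117 mm over their backs; the gripper's body (75 mm by 190 mm) begins 51 mm behind the grasp point.
Start: joints at [-1.19, 0.321, -0.07, 1.45, 0.023, 1.371, -0.057], TCP at [0.233, 0.607, 0.223] pointing down, gripper open.
Joint ranges: [-2.86, 2.86], [-0.3, 2.09], [-1.38, 1.24], [0.06, 2.45], [-1.56, 4.7], [0.09, 2.05], [-2.69, 2.69]. Speed limits (rad/s): [2.57, 2.57, 3.14, 3.14, 3.14, 3.14, 3.14].

INTERFACE

Orientations are given as a rotation vector (axis times angle).
In Python, from bench import ctrl gives the robot as it stands.
- The arm moves only by the tool move_arm, never from a script. Its argument "increments" is text: rows parted by semicolons, each of 7 numbers parted by spaces: the shift along the world's x, y, z in mm, then the turn, a rotation vector about the world's x, y, z in degrees, then the closure in counts, from 0 (fully open) to 255 (shut). A call has exactly 8 rows; each row shifts and turns the commanded pose from where the row before left it; what a row does not reach is not made up. A row lasts 1/12 s, in which the tool goes at most 41.7 mm and 7.16 degrees, less where a joint would pass 70% of its speed; a pose out of reach is approached as far as the arm can. A call with a gripper value outside its range is refused whole. The fingers move at their own pace and stop on an object; "grip_force" is the grip in N (left out, the last holds). Time passes only in rows, so rows that do not move let the fingers close, or fill a call up. It gives the time, the measured TCP pose, the force, the opening and the grip force at its end, in the units of the state.
- ctrl.get_state(): the state, without advancing time (a new reading comes with each control period).
- ctrl.get_image(name): name is "scene" or "top" or "wrist"; returns a dict with "frame" (420x560x3 uint8, red, green, blue), "depth" (420x560 float32, m along the optical axis (not along the pixel's ray), 0 where there is no reading), "fx", "fy", "cx", "cy" (pixels), "position" and "orientation" of the camera in the world. Camera axes: x right, y down, z forward; pixel columns grow to the right and rows downward; lengths in m; the calibration is good to about 2 mm. A picture is of the moment at which its call begins.
- ctrl.close_job(): hands the job in; it is judged then, once.
Trained networks look in a picture, given as the dict that the camera call returned (one of the last four; its "shot" number tells which), for a name from the list of things; names that differ only in an ending like _2 or _b are one class to them, and where a whole thing is asked for, a point or a joint stands for the part that bears it (a point fixed in the world has none). Each returns a list of dicts, best first, with "score" (0 to 1); they miss things now and then, are a little off and sometimes report something else, mostly with a low value. They report only what shows in the picture. A call takes as long as a camera call.
- ctrl.find_in(target, picture): "centre" ([x, y, z] in m, in world coordinates, good to about 4 mm: the middle of the surface that is visible of it).
- ctrl.silhouettes(target, picture): "region" (420x560 bool, what is visible of it).
The state is a dict: "time": time; "joint_positions": joint angles; "qd": joint speeds; "joint_torque": joint torques, N m; "position": TCP position; "tool_rot": TCP orientation; "ft_force": force on the tool from outside, world axes, zero at the start; "torque": the same for the moment, N m; "grip_width": opening from 0.0 (shut) to 1.0 (fully open); "grip_force": force on a finger pad.
Only numpy, scipy, OpenCV 4.12 (cv2) and the standard library are available. Lean on these libraries where they do the work, as an engineer would, in place of code of your own. Each camera call takes 0.05 s, during which the arm holds its last target. There are 200 camera calls.

## Working session

There is one attempt and no reset: what is moved stays moved. The work goes in short steps, Python scripts to look and compute and a tool call to move; the robot and the scene stay as the last step left them, time stands still between calls to the robot, and variables do not carry over. Pictures are saved under pics/ and viewed, at most 10 in all, crops included, and the job is handed in when it is done.

Besides the shell and the picture viewer there is one more tool, called by a JSON object that holds its "method" and its "body", one argument or row to a line. move_arm: Moves the arm, as the interface text tells. Its arguments: {"type":"object","properties":{"increments":{"type":"string"},"grip_force":{"type":"number"}},"required":["increments"]}

```bash
mkdir -p pics; cat > h.py <<'E'
import numpy as np, cv2
from scipy.spatial.transform import Rotation as R
from bench import ctrl
def Rm(o):
    o=np.array(o,float)
    return o if o.shape==(3,3) else (R.from_rotvec(o).as_matrix() if o.size==3 else R.from_quat(o).as_matrix())
def cloud(p):
    d=p["depth"];v,u=np.mgrid[:d.shape[0],:d.shape[1]]
    c=np.dstack([(u-p["cx"])/p["fx"]*d,(v-p["cy"])/p["fy"]*d,d])
    w=c@Rm(p["orientation"]).T+np.array(p["position"]); w[d<=0]=np.nan
    return w
def save(p,n): cv2.imwrite(n,cv2.cvtColor(p["frame"],cv2.COLOR_RGB2BGR))
E
python3 - <<'E'
from h import *
np.set_printoptions(precision=4,suppress=True)
ims=[]
for n in("scene","top"):
    p=ctrl.get_image(n); save(p,f"pics/{n}1.png"); print(n,p["position"],p["orientation"])
    for t in("shim_grip","shim_tip","foot_left","foot_middle","foot_right","jam_jar","tea_jar","salt_shaker","tin_tuna"):
        print(t,[(np.array(r["centre"]),round(r["score"],2)) for r in ctrl.find_in(t,p)[:3]])
s=ctrl.get_state();print(s)
E
```

```text
scene [ 0.1921 -0.8887  0.6884] [-2.1268  0.4644 -0.2761]
shim_grip [(array([ 0.4672, -0.1195,  0.0079]), 0.73)]
shim_tip []
foot_left [(array([0.7044, 0.2616, 0.1288]), 0.73), (array([0.6494, 0.1666, 0.0649]), 0.7)]
foot_middle [(array([0.6465, 0.1681, 0.0606]), 0.7)]
foot_right [(array([0.6481, 0.1675, 0.0576]), 0.8)]
jam_jar [(array([0.6524, 0.166 , 0.0628]), 0.75), (array([0.7063, 0.261 , 0.1313]), 0.72)]
tea_jar [(array([0.7173, 0.1799, 0.115 ]), 0.97), (array([0.6495, 0.167 , 0.0649]), 0.24)]
salt_shaker []
tin_tuna [(array([ 0.4408, -0.3811,  0.0374]), 0.68)]
top [ 0.4204 -0.0284  1.4923] [-2.1761  2.1632 -0.1228]
shim_grip [(array([ 0.4805, -0.1044,  0.0058]), 0.65)]
shim_tip []
foot_left [(array([0.7171, 0.2668, 0.157 ]), 0.64), (array([0.6811, 0.1758, 0.0575]), 0.55)]
foot_middle [(array([0.6754, 0.1731, 0.0605]), 0.71)]
foot_right [(array([0.6764, 0.1725, 0.0589]), 0.72)]
jam_jar [(array([0.7143, 0.266 , 0.158 ]), 0.92), (array([0.6728, 0.1742, 0.0601]), 0.4)]
tea_jar [(array([0.7223, 0.1911, 0.1461]), 0.79)]
salt_shaker [(array([0.7366, 0.1061, 0.1387]), 0.48)]
tin_tuna [(array([ 0.4454, -0.3716,  0.0393]), 0.77), (array([0.6751, 0.1734, 0.0601]), 0.72)]
{'time': 1.0, 'joint_positions': array([-1.1899,  0.321 , -0.0701,  1.4505,  0.0226,  1.3708, -0.0569]), 'qd': array([ 0.0021,  0.0001, -0.0013,  0.0009,  0.0009,  0.0006,  0.0014]), 'joint_torque': array([ -0.0003, -49.1115,  -0.4031, -31.2787,  -0.0637,   0.0335,
         0.    ]), 'position': array([0.2331, 0.6068, 0.2226]), 'tool_rot': array([0.5728, 3.0889, 0.0001]), 'ft_force': array([-0.3108, -0.373 ,  0.0348]), 'torque': array([ 0.0269,  0.0021, -0.042 ]), 'grip_force': 0.0, 'grip_width': 0.9976551566759673}
```

View images.

View pics/scene1.png

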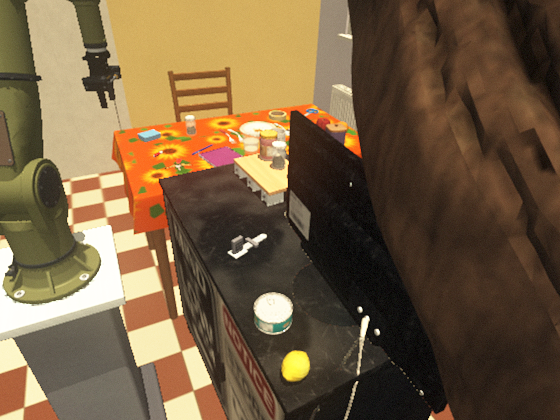

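View pics/top1.png

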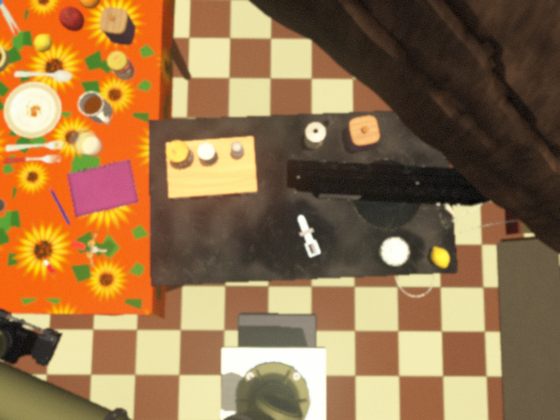

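```bash
python3 - <<'E'
from h import *
np.set_printoptions(precision=4,suppress=True)
p=ctrl.get_image("top"); w=cloud(p)
m=np.zeros((420,560),bool);m[130:205,160:265]=1
z=w[...,2]; r=m&(z>.05)&(z<.067)
rc=cv2.minAreaRect((w[r][:,:2]*1000).astype(np.float32)); print("riser",rc, np.median(z[r])); print(cv2.boxPoints(rc))
for x in ctrl.silhouettes("shim_grip",p)[:1]:
    g=x["region"]; print("shim",x["score"],g.sum()); q=w[g]
    rc=cv2.minAreaRect((q[:,:2]*1000).astype(np.float32)); print(rc,cv2.boxPoints(rc), np.percentile(q[:,2],[5,50,95,100]))
    hi=q[q[:,2]>.03]; print("grip",len(hi),hi.mean(0) if len(hi) else None)
a=w[200:275,280:340].reshape(-1,3); a=a[(a[:,2]>.03)]; print(a[:20])
x=w[130:215,285:485].reshape(-1,3); x=x[x[:,2]>.02]; print("panel",np.nanmin(x,0),np.nanmax(x,0))
q=ctrl.get_image("scene"); ww=cloud(q)
for x in ctrl.silhouettes("shim_grip",q)[:1]:
    b=ww[x["region"]]; print(x["region"].sum(),np.percentile(b,[1,50,99],axis=0)); hi=b[b[:,2]>.03]; print(len(hi),hi.mean(0) if len(hi) else 0, hi.min(0),hi.max(0))
cv2.imwrite("pics/crops.png",np.vstack([cv2.resize(i["frame"][s][...,::-1],(700,290),interpolation=2) for i,s in((p,np.s_[205:265,240:385]),(q,np.s_[215:277,170:320]))]))
E
```

```text
riser ((699.829833984375, 196.3807373046875), (173.544921875, 270.3420104980469), 4.9371771812438965) 0.05877680374387584
[[601.746  323.5823]
 [625.0126  54.2433]
 [797.9136  69.1792]
 [774.647  338.5182]]
shim 0.8 354
((nan, nan), (0.0, 0.0), 0.0) [[nan nan]
 [nan nan]
 [nan nan]
 [nan nan]] [nan nan nan nan]
grip 48 [ 0.4535 -0.1167  0.0489]
[[ 0.469  -0.1101  0.0489]
 [ 0.4688 -0.1128  0.0545]
 [ 0.4691 -0.1163  0.0475]
 [ 0.466  -0.1071  0.0482]
 [ 0.4658 -0.1098  0.0539]
 [ 0.4659 -0.1129  0.0526]
 [ 0.466  -0.1163  0.0478]
 [ 0.463  -0.1073  0.0458]
 [ 0.4628 -0.1099  0.0523]
 [ 0.4629 -0.113   0.0521]
 [ 0.4629 -0.1161  0.05  ]
 [ 0.4632 -0.1197  0.0413]
 [ 0.46   -0.1102  0.047 ]
 [ 0.4598 -0.113   0.0523]
 [ 0.4598 -0.116   0.0523]
 [ 0.4601 -0.1196  0.0429]
 [ 0.4568 -0.11    0.0509]
 [ 0.4568 -0.113   0.0525]
 [ 0.4568 -0.116   0.052 ]
 [ 0.4569 -0.1192  0.0489]]
panel [ 0.5289 -0.597   0.02  ] [ 0.8227 -0.0332  0.9349]
463 [[ 0.4318 -0.1376 -0.0004]
 [ 0.4659 -0.1173  0.0064]
 [ 0.5554 -0.0703  0.0515]]
93 [ 0.4512 -0.1212  0.0431] [ 0.4363 -0.1291  0.0307] [ 0.4708 -0.1089  0.0531]
```

View pics/crops.png

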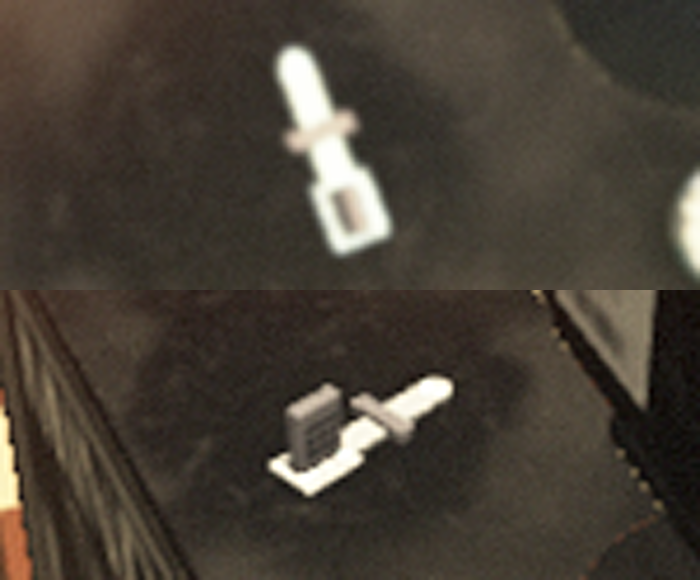

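{"method": "move_arm", "body": {
  "increments": "22.5 -32.5 0 0 0 -6.85 0;22.5 -32.5 0 0 0 -6.85 0;22.5 -32.5 0 0 0 -6.85 0;22.5 -32.5 0 0 0 -6.85 0;22.5 -32.5 0 0 0 -6.85 0;22.5 -32.5 0 0 0 -6.85 0;22.5 -32.5 0 0 0 -6.85 0;22.5 -32.5 0 0 0 -6.85 0"
}}

```text
time: 1.87
position: [0.4139, 0.3451, 0.2229]
tool_rot: [-1.937, -2.473, -0.001]
ft_force: [0.8, 0.3, 0.2]
grip_width: 1.0
grip_force: 0.0
```

```bash
python3 - <<'E'
from h import *
np.set_printoptions(precision=4,suppress=True)
p=ctrl.get_image("scene"); w=cloud(p).reshape(-1,3); w=w[np.isfinite(w[:,0])]
t=ctrl.get_image("top"); v=cloud(t)[140:,200:].reshape(-1,3); v=v[np.isfinite(v[:,0])]
for n,c in(("scene",w),("top",v)):
  for a in np.arange(0.02,.6,.1):
    for y0 in(-.25,-.1,0):
      q=c[(c[:,2]>a)&(c[:,2]<a+.1)&(c[:,1]>y0)&(c[:,1]<y0+.1)&(c[:,0]>.48)&(c[:,0]<.9)]
      if len(q)>3: print(n,round(a,2),y0,len(q),np.percentile(q[:,0],[1,50]))
g=ctrl.silhouettes("shim_grip",t)
q=cloud(t)[g[0]["region"]];q=q[np.isfinite(q[:,0])];print(len(q))
rc=cv2.minAreaRect((q[:,:2]*1000).astype(np.float32));print(rc,cv2.boxPoints(rc))
print(ctrl.get_state()["tool_rot"])
E
```

```text
scene 0.02 -0.25 392 [0.5963 0.5997]
scene 0.02 -0.1 72 [0.6221 0.6245]
scene 0.02 0 364 [0.6198 0.6508]
scene 0.12 -0.25 636 [0.5964 0.5993]
scene 0.12 -0.1 87 [0.6226 0.6247]
scene 0.22 -0.25 976 [0.5977 0.6182]
scene 0.22 -0.1 220 [0.6225 0.6244]
scene 0.32 -0.25 526 [0.6227 0.6342]
scene 0.32 -0.1 222 [0.6283 0.6405]
top 0.02 -0.25 168 [0.5976 0.7637]
top 0.02 -0.1 103 [0.6238 0.6379]
top 0.02 0 697 [0.6223 0.6961]
top 0.12 -0.25 174 [0.5972 0.5998]
top 0.12 -0.1 137 [0.6234 0.6288]
top 0.12 0 13 [0.7333 0.7413]
top 0.22 -0.25 582 [0.5987 0.6169]
top 0.22 -0.1 197 [0.6232 0.6278]
top 0.32 -0.25 616 [0.6225 0.6371]
top 0.32 -0.1 362 [0.6269 0.6444]
358
((494.543212890625, -101.51129913330078), (130.17218017578125, 37.43745422363281), 21.49545669555664) [[ 427.125  -107.9438]
 [ 440.8431 -142.7774]
 [ 561.9614  -95.0788]
 [ 548.2433  -60.2452]]
[1.9388 2.4707 0.0011]
```

{"method": "move_arm", "body": {
  "increments": "22.5 -32.5 0 0 0 -6.9 0;22.5 -32.5 0 0 0 -6.9 0;22.5 -32.5 0 0 0 -6.9 0;-3.5 -40.8 0 0 0 -6.9 0;-3.5 -40.8 0 0 0 -6.9 0;-3.5 -40.8 0 0 0 -6.9 0;-3.5 -40.8 0 0 0 -6.9 0;-3.5 -40.8 0 0 0 -6.9 0"
}}

```text
time: 2.68
position: [0.4627, 0.0451, 0.2228]
tool_rot: [-2.86, -1.299, -0.001]
ft_force: [0.8, -1.4, 0.4]
grip_width: 0.998
grip_force: 0.0
```

{"method": "move_arm", "body": {
  "increments": "-3.5 -40.8 0 0 0 -6.9 0;-3.5 -40.8 0 0 0 -6.9 0;-3.5 -40.8 0 0 0 -6.9 0;-3.5 -40.8 0 0 0 -6.9 0;0 0 -30 0 0 0 0;0 0 -30 0 0 0 0;0 0 0 0 0 0 0;0 0 0 0 0 0 0"
}}

```text
time: 3.35
position: [0.4484, -0.1166, 0.162]
tool_rot: [-3.086, -0.586, 0.005]
ft_force: [1.5, 0.0, 1.5]
grip_width: 0.999
grip_force: 0.0
```

```bash
python3 - <<'E'
from h import *
np.set_printoptions(precision=4,suppress=True)
s=ctrl.get_state(); T=Rm(s["tool_rot"]); print(s["position"],"y-yaw",np.degrees(np.arctan2(T[1,1],T[0,1])),T[:,2],s["ft_force"],s["joint_positions"])
p=ctrl.get_image("wrist"); save(p,"pics/w1.png"); w=cloud(p); print(p["position"])
for x in ctrl.silhouettes("shim_grip",p)[:2]:
    q=w[x["region"]]; print(x["score"],np.isfinite(q[:,0]).sum(),len(q)); q=q[np.isfinite(q[:,0])]
    rc=cv2.minAreaRect((q[:,:2]*1000).astype(np.float32)); print(rc,cv2.boxPoints(rc))
    hi=q[q[:,2]>.042]
    if len(hi): print("grip",len(hi),np.median(hi[:,2]),cv2.minAreaRect((hi[:,:2]*1000).astype(np.float32)))
    lo=q[q[:,2]<.025]; c=np.cov(lo[:,:2].T); e,v=np.linalg.eigh(c); print("axis",np.degrees(np.arctan2(v[1,1],v[0,1])),lo.mean(0))
E
```

```text
[ 0.4484 -0.1166  0.162 ] y-yaw -68.4793441246943 [-0.003  -0.0002 -1.    ] [1.4664 0.0061 1.4524] [-0.4732 -0.0668  0.653   1.9934  0.0442  1.2045 -1.0324]
[ 0.51   -0.0933  0.3246]
0.71 3642 3654
((494.8711853027344, -104.14362335205078), (129.60693359375, 42.060142517089844), 20.982397079467773) [[ 426.8344 -107.7129]
 [ 441.8953 -146.9841]
 [ 562.908  -100.5743]
 [ 547.8471  -61.3031]]
grip 500 0.05023421928620239 ((455.4298400878906, -119.98909759521484), (32.195533752441406, 11.581595420837402), 21.843948364257812)
axis -158.88896570798258 [ 0.4967 -0.1041  0.0059]
```

View pics/w1.png

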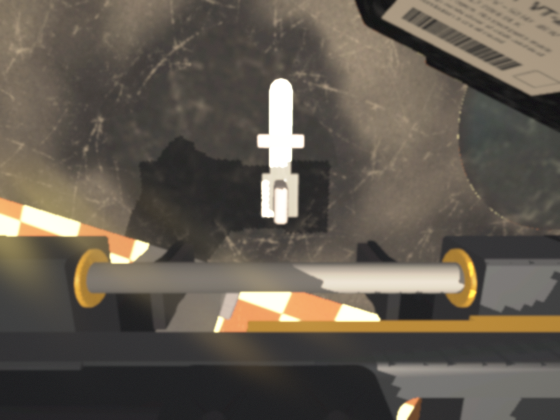

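{"method": "move_arm", "body": {
  "increments": "6 -2.5 -38 0 0 0 0;0 0 -38 0 0 0 0;0 0 -38 0 0 0 0;0 0 -22 0 0 0 0;0 0 -14 0 0 0 0;0 0 0 0 0 0 0;0 0 0 0 0 0 255;0 0 0 0 0 0 255",
  "grip_force": 15
}}

```text
time: 4.12
position: [0.4573, -0.1202, 0.0145]
tool_rot: [3.086, 0.585, 0.005]
ft_force: [-0.0, -0.7, 0.4]
grip_width: 0.923
grip_force: 0.0
```

{"method": "move_arm", "body": {
  "increments": "0 0 0 0 0 0 255;0 0 0 0 0 0 255;0 0 0 0 0 0 255;0 0 0 0 0 0 255;0 0 0 0 0 0 255;0 0 0 0 0 0 255;0 0 0 0 0 0 255;0 0 0 0 0 0 255"
}}

```text
time: 4.78
position: [0.4551, -0.1204, 0.0125]
tool_rot: [3.087, 0.583, -0.0]
ft_force: [-0.9, 0.0, -0.1]
grip_width: 0.328
grip_force: 0.0
```

{"method": "move_arm", "body": {
  "increments": "0 0 0 0 0 0 255;0 0 0 0 0 0 255;0 0 0 0 0 0 255;0 0 0 0 0 0 255;0 0 0 0 0 0 255;0 0 0 0 0 0 255;0 0 10 0 0 0 255;0 0 15 0 0 0 255"
}}

```text
time: 5.45
position: [0.4536, -0.1205, 0.0371]
tool_rot: [-3.087, -0.582, 0.006]
ft_force: [0.9, 0.5, -0.3]
grip_width: 0.139
grip_force: 15.0
```

{"method": "move_arm", "body": {
  "increments": "5 32 0 0 0 -2.75 255;5 32 0 0 0 -2.75 255;5 32 0 0 0 -2.75 255;5 32 0 0 0 -2.75 255;5 32 0 0 0 -2.75 255;5 32 0 0 0 -2.75 255;0 0 0 0 0 0 255;0 0 0 0 0 0 255"
}}

```text
time: 6.12
position: [0.4854, 0.0736, 0.0381]
tool_rot: [3.138, 0.141, 0.001]
ft_force: [-0.2, -0.9, -2.3]
grip_width: 0.136
grip_force: 15.0
```

```bash
cat > look.py <<'E'
from h import *
import sys
np.set_printoptions(precision=4,suppress=True)
s=ctrl.get_state(); T=Rm(s["tool_rot"]); print(s["time"],s["position"],"shim yaw",np.degrees(np.arctan2(T[1,1],T[0,1]))+90,T[:,2],s["ft_force"],s["grip_force"])
p=ctrl.get_image("wrist"); save(p,f"pics/{sys.argv[1]}.png"); w=cloud(p); np.save("w.npy",w)
z=w[...,2]
x=ctrl.silhouettes("shim_grip",p)[0]; q=w[x["region"]]; q=q[np.isfinite(q[:,0])]
print("shim",x["score"],len(q)); 
yaw=np.arctan2(T[1,1],T[0,1])+np.pi/2; d=np.array([np.cos(yaw),np.sin(yaw)]); n=np.array([-d[1],d[0]])
a=(q[:,:2]-s["position"][:2])@d; b=(q[:,:2]-s["position"][:2])@n
k=(a>.067)&(abs(b)<.03)
print("tip ahead max",np.percentile(a[k],99.5),"line fit",np.polyfit(a[k],b[k],1),"b mid",(b[k].min()+b[k].max())/2,"z fit tongue",np.polyfit(a[k],q[k,2],1),q[k,2].mean())
for f in("foot_left","foot_middle","foot_right"):
    print(f,[(np.array(r["centre"]),round(r["score"],2)) for r in ctrl.find_in(f,p)[:3]])
r=(z>.05)&(z<.067)&(w[...,0]>.58)
print("board front edge:"); 
for y in np.arange(0,.34,.03):
    m=r&(abs(w[...,1]-y)<.004)
    if m.sum()>5: print(round(y,3),np.percentile(w[m][:,0],1))
E
python3 look.py w2
```

```text
6.1167 [0.4854 0.0736 0.0381] shim yaw 5.157678689208552 [ 0.0005 -0.0002 -1.    ] [-0.1537 -0.8768 -2.3476] 14.97820523856717
shim 0.95 10853
tip ahead max 0.10901408375583642 line fit [ 0.0005 -0.0009] b mid -0.0002726608817256492 z fit tongue [-0.0167  0.0316] 0.030105701826965436
foot_left []
foot_middle []
foot_right []
board front edge:
```

View pics/w2.png

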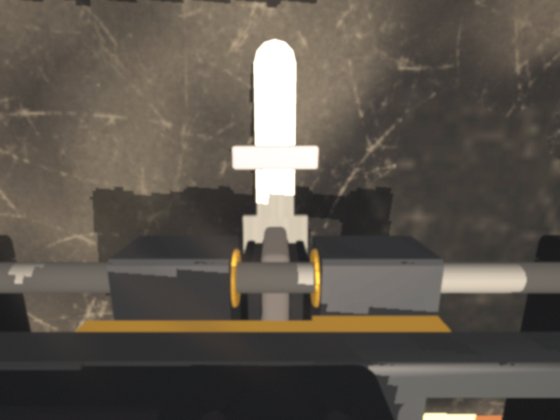

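{"method": "move_arm", "body": {
  "increments": "0 0 30 0 0 0 255;0 0 30 0 0 0 255;10 0 30 0 0 0 255;20 0 10 0 0 0 255;0 0 0 0 0 0 255;0 0 0 0 0 0 255;0 0 0 0 0 0 255;0 0 0 0 0 0 255"
}}

```text
time: 7.03
position: [0.5135, 0.0709, 0.1362]
tool_rot: [3.138, 0.133, -0.005]
ft_force: [-0.8, 0.2, -1.1]
grip_width: 0.135
grip_force: 15.0
```

```bash
python3 look.py w3; python3 - <<'E'
from h import *
np.set_printoptions(precision=4,suppress=True)
w=np.load("w.npy"); z=w[...,2]; r=(z>.05)&(z<.068)&(w[...,0]>.58)
for x in np.arange(.6,.7,.01):
    m=r&(abs(w[...,0]-x)<.003)
    if m.sum()>5: print("x",round(x,3),"min y",np.percentile(w[m][:,1],.5),np.median(z[m]))
t=ctrl.get_image("top"); v=cloud(t); vz=v[...,2]
m=np.zeros((420,560),bool);m[130:205,160:265]=1
b=m&(vz>.05)&(vz<.067); print("top riser",cv2.minAreaRect((v[b][:,:2]*1000).astype(np.float32)))
q=ctrl.get_image("scene"); 
cv2.imwrite("pics/s2.png",cv2.resize(q["frame"][140:215,215:315][...,::-1],(800,600),interpolation=cv2.INTER_CUBIC))
cw=cloud(q); fz=cw[...,2]; f=np.zeros(fz.shape,bool); f[140:215,215:315]=1
f&=(fz>.008)&(fz<.038)&(cw[...,0]>.57); P=cw[f]; d=np.array([.9963,.0861]); n=np.array([-d[1],d[0]])
o=np.array([.6134,.1889]); a=(P[:,:2]-o)@d; bb=(P[:,:2]-o)@n
k=abs(a)<.006; print("feet front a",np.median(a[k])); print(np.histogram(bb[k],np.arange(-.15,.151,.01)))
E
```

```text
7.0333 [0.5135 0.0709 0.1362] shim yaw 4.839045467274843 [-0.003  -0.0008 -1.    ] [-0.778   0.1738 -1.1256] 14.979212178313901
shim 0.56 10722
tip ahead max 0.10923651956947823 line fit [ 0.0188 -0.0025] b mid -0.0028761523711314605 z fit tongue [-0.0712  0.134 ] 0.1277204342212658
foot_left [(array([0.6386, 0.1679, 0.0582]), 0.86)]
foot_middle []
foot_right [(array([0.6389, 0.1711, 0.0598]), 0.59)]
board front edge:
0.06 0.6252745137132166
0.09 0.6254373568808422
0.12 0.6201499438071082
0.15 0.6176206204654077
0.18 0.6151158561809944
0.21 0.6125724327305103
0.24 0.6099668778506935
0.27 0.6072624585567384
x 0.61 min y -0.12240218163211805 0.05738205907053774
x 0.62 min y -0.11565022116269469 0.05835458938007465
x 0.63 min y -0.07054080778680029 0.05857918902693754
x 0.64 min y -0.06162006988748097 0.05855167646956361
x 0.65 min y -0.03644006935683542 0.05856537737479697
x 0.66 min y -0.037369308678583034 0.05861303425057998
top riser ((699.99658203125, 196.73138427734375), (173.86489868164062, 270.9065856933594), 4.791755676269531)
feet front a 0.00044431954746273306
(array([ 0,  1, 21, 10, 13,  8,  8,  0,  0,  0,  0,  0, 14,  7,  8,  8, 10,
        2,  0,  0,  0,  0,  1,  7,  3,  0,  0,  0,  0,  0]), array([-0.15, -0.14, -0.13, -0.12, -0.11, -0.1 , -0.09, -0.08, -0.07,
       -0.06, -0.05, -0.04, -0.03, -0.02, -0.01,  0.  ,  0.01,  0.02,
        0.03,  0.04,  0.05,  0.06,  0.07,  0.08,  0.09,  0.1 ,  0.11,
        0.12,  0.13,  0.14,  0.15]))
```

View pics/s2.png

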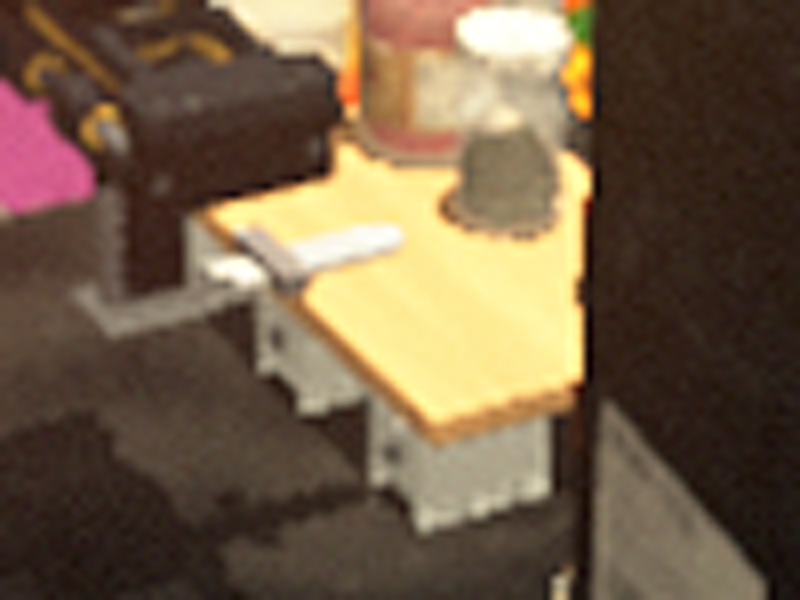

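View pics/w3.png

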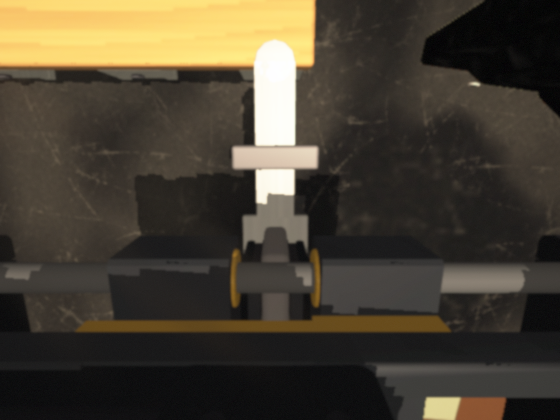

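```bash
python3 - <<'E'
from h import *
np.set_printoptions(precision=4,suppress=True)
w=np.load("w.npy"); print(w[55,300:320:2]); print(w[62,200],w[64,100])
E
```

```text
[[0.6325 0.0627 0.0578]
 [0.6324 0.0614 0.059 ]
 [0.6325 0.0601 0.0589]
 [0.6327 0.0587 0.0587]
 [0.6331 0.0572 0.0576]
 [0.6333 0.0558 0.0572]
 [0.633  0.0546 0.0588]
 [0.6337 0.053  0.0561]
 [0.6463 0.0461 0.0007]
 [0.6464 0.0444 0.0006]]
[0.6221 0.1308 0.0589] [0.615  0.1994 0.0585]
```

{"method": "move_arm", "body": {
  "increments": "-22 0 0 0 0 0 255;0 0 -35 0 0 0 255;0 0 -35 0 0 0 255;0 0 -35 0 0 0 255;0 0 -13 0 0 0 255;0 0 -6 0 0 0 255;0 0 0 0 0 0 255;0 0 0 0 0 0 255"
}}

```text
time: 8.05
position: [0.4937, 0.0716, 0.0139]
tool_rot: [3.139, 0.134, 0.001]
ft_force: [0.1, 0.1, -1.5]
grip_width: 0.136
grip_force: 15.0
```

```bash
python3 look.py w4
```

```text
8.05 [0.4937 0.0716 0.0139] shim yaw 4.883491385863337 [ 0.0008 -0.0002 -1.    ] [ 0.1168  0.0725 -1.5292] 14.999232919653878
shim 0.81 10906
tip ahead max 0.10807914125835079 line fit [ 0.0067 -0.0017] b mid -0.0012638966510771345 z fit tongue [0.0035 0.0075] 0.007759040050278192
foot_left []
foot_middle []
foot_right []
board front edge:
```

{"method": "move_arm", "body": {
  "increments": "5 0.4 -1.5 0 0 0 255;5 0.4 0 0 0 0 255;5 0.4 0 0 0 0 255;5 0.4 0 0 0 0 255;5 0.4 0 0 0 0 255;5 0.4 0 0 0 0 255;5 0.4 0 0 0 0 255;3 0.3 0 0 0 0 255"
}}

```text
time: 8.97
position: [0.532, 0.0747, 0.0121]
tool_rot: [3.138, 0.134, 0.001]
ft_force: [0.2, -0.3, -0.9]
grip_width: 0.135
grip_force: 15.0
```

{"method": "move_arm", "body": {
  "increments": "1.5 0.1 0 0 0 0 255;1.5 0.1 0 0 0 0 255;1.5 0.1 0 0 0 0 255;1.5 0.1 0 0 0 0 255;1.5 0.1 0 0 0 0 255;1.5 0.1 0 0 0 0 255;0 0 0 0 0 0 255;0 0 0 0 0 0 255"
}}

```text
time: 9.63
position: [0.5389, 0.0751, 0.0114]
tool_rot: [3.138, 0.134, -0.004]
ft_force: [-2.7, -0.3, -1.3]
grip_width: 0.137
grip_force: 15.0
```

{"method": "move_arm", "body": {
  "increments": "1 0.1 0 0 0 0 255;1 0.1 0 0 0 0 255;1 0.1 0 0 0 0 255;1 0.1 0 0 0 0 255;0 0 0 0 0 0 255;0 0 0 0 0 0 255;0 0 0 0 0 0 255;0 0 0 0 0 0 255"
}}

```text
time: 10.3
position: [0.5393, 0.0752, 0.0113]
tool_rot: [-3.139, -0.134, 0.016]
ft_force: [-13.5, -1.5, 8.4]
grip_width: 0.135
grip_force: 15.0
```

{"method": "move_arm", "body": {
  "increments": "-5 -0.4 0 0 0 0 255;-10 -0.9 1 0 0 0 255;-20 -1.7 0 0 0 0 255;-20 -1.7 0 0 0 0 255;-3 34.9 5 0 0 0 255;-3 34.9 0 0 0 0 255;-3 34.9 -5 0 0 0 255;0 0 0 0 0 0 255"
}}

```text
time: 10.97
position: [0.4794, 0.1846, 0.0135]
tool_rot: [-3.133, -0.149, -0.004]
ft_force: [-1.0, 0.6, -0.6]
grip_width: 0.133
grip_force: 15.0
```

```bash
python3 look.py w5
```

```text
10.9667 [0.4794 0.1846 0.0135] shim yaw 5.439830996179239 [ 0.0024  0.0053 -1.    ] [-0.9629  0.6128 -0.5913] 15.001351980026811
shim 0.97 11031
tip ahead max 0.10800483481609832 line fit [ 0.0009 -0.001 ] b mid -0.001053503102876583 z fit tongue [0.0102 0.0067] 0.007576416814021861
foot_left []
foot_middle []
foot_right []
board front edge:
```

{"method": "move_arm", "body": {
  "increments": "0 0 0 0 0 0 255;0 0 0 0 0 0 255;0 0 0 0 0 0 255;0 0 0 0 0 0 255;0 0 0 0 0 0 255;0 0 0 0 0 0 255;0 0 0 0 0 0 255;0 0 0 0 0 0 255"
}}

```text
time: 11.88
position: [0.4801, 0.1757, 0.0131]
tool_rot: [3.139, 0.134, -0.0]
ft_force: [-0.5, 0.8, -0.8]
grip_width: 0.136
grip_force: 15.0
```

```bash
python3 look.py w6
```

```text
11.8833 [0.4801 0.1757 0.0131] shim yaw 4.886730981490345 [-0.     -0.0001 -1.    ] [-0.5178  0.8097 -0.8163] 14.99998957850039
shim 0.89 10971
tip ahead max 0.10793382190996823 line fit [ 0.007  -0.0018] b mid -0.00140645717187024 z fit tongue [0.0063 0.0064] 0.006923333212922534
foot_left []
foot_middle []
foot_right []
board front edge:
```

{"method": "move_arm", "body": {
  "increments": "6 0.5 -1 0 0 0 255;6 0.5 0 0 0 0 255;6 0.5 0 0 0 0 255;6 0.5 0 0 0 0 255;6 0.5 0 0 0 0 255;6 0.5 0 0 0 0 255;5 0.4 0 0 0 0 255;3 0.3 0 0 0 0 255"
}}

```text
time: 12.8
position: [0.5251, 0.1793, 0.0121]
tool_rot: [3.138, 0.133, 0.001]
ft_force: [-0.8, 0.2, -0.3]
grip_width: 0.139
grip_force: 15.0
```

{"method": "move_arm", "body": {
  "increments": "1.5 0.1 0 0 0 0 255;1.5 0.1 0 0 0 0 255;1.5 0.1 0 0 0 0 255;1.5 0.1 0 0 0 0 255;1.5 0.1 0 0 0 0 255;1.5 0.1 0 0 0 0 255;0 0 0 0 0 0 255;0 0 0 0 0 0 255"
}}

```text
time: 13.47
position: [0.5331, 0.1799, 0.0121]
tool_rot: [3.139, 0.134, -0.0]
ft_force: [-0.4, 0.1, -1.2]
grip_width: 0.136
grip_force: 15.0
```

{"method": "move_arm", "body": {
  "increments": "1.5 0.1 0 0 0 0 255;1.5 0.1 0 0 0 0 255;1.5 0.1 0 0 0 0 255;1.5 0.1 0 0 0 0 255;1.5 0.1 0 0 0 0 255;1.5 0.1 0 0 0 0 255;0 0 0 0 0 0 255;0 0 0 0 0 0 255"
}}

```text
time: 14.13
position: [0.5422, 0.1805, 0.0121]
tool_rot: [3.139, 0.134, -0.0]
ft_force: [0.6, 0.2, -0.7]
grip_width: 0.134
grip_force: 15.0
```

Depth is about 36 mm with no resistance, so the middle foot is the short one. I'll push on to the shoulder.

{"method": "move_arm", "body": {
  "increments": "2 0.2 0 0 0 0 255;2 0.2 0 0 0 0 255;2 0.2 0 0 0 0 255;2 0.2 0 0 0 0 255;1.5 0.1 0 0 0 0 255;1.5 0.1 0 0 0 0 255;0 0 0 0 0 0 255;0 0 0 0 0 0 255"
}}

```text
time: 14.8
position: [0.5532, 0.1815, 0.012]
tool_rot: [3.139, 0.134, -0.0]
ft_force: [0.3, 0.5, -1.8]
grip_width: 0.137
grip_force: 15.0
```

{"method": "move_arm", "body": {
  "increments": "1 0.1 0 0 0 0 255;1 0.1 0 0 0 0 255;1 0.1 0 0 0 0 255;1 0.1 0 0 0 0 255;0 0 0 0 0 0 255;0 0 0 0 0 0 255;0 0 0 0 0 0 255;0 0 0 0 0 0 255"
}}

```text
time: 15.47
position: [0.5559, 0.182, 0.0118]
tool_rot: [3.138, 0.134, -0.004]
ft_force: [-4.6, -0.6, 1.6]
grip_width: 0.137
grip_force: 15.0
```

{"method": "move_arm", "body": {
  "increments": "-1 -0.1 -0.7 0 0 0 255;0 0 0 0 0 0 255;0 0 0 0 0 0 255;0 0 0 0 0 0 120;0 0 0 0 0 0 120;0 0 0 0 0 0 120;0 0 0 0 0 0 120;0 0 0 0 0 0 120"
}}

```text
time: 16.13
position: [0.5567, 0.1819, 0.0115]
tool_rot: [3.139, 0.134, 0.002]
ft_force: [-0.0, 0.1, 1.1]
grip_width: 0.433
grip_force: 0.0
```

{"method": "move_arm", "body": {
  "increments": "0 0 0 0 0 0 120;0 0 0 0 0 0 120;0 0 10 0 0 0 120;0 0 20 0 0 0 120;-5 0 30 0 0 0 120;-10 0 30 0 0 0 120;-20 0 20 0 0 0 120;0 0 0 0 0 0 120"
}}

```text
time: 16.8
position: [0.5217, 0.1831, 0.1266]
tool_rot: [-3.134, -0.135, -0.008]
ft_force: [0.1, 0.0, 0.0]
grip_width: 0.526
grip_force: 0.0
```

```bash
python3 - <<'E'
from h import *
np.set_printoptions(precision=4,suppress=True)
s=ctrl.get_state(); print(s["time"],s["position"],s["grip_width"],s["ft_force"])
p=ctrl.get_image("wrist"); save(p,"pics/w7.png"); w=cloud(p); x=ctrl.silhouettes("shim_grip",p)[0]; q=w[x["region"]]; q=q[np.isfinite(q[:,0])]
hi=q[q[:,2]>.042]; print(len(hi),cv2.minAreaRect((hi[:,:2]*1000).astype(np.float32)),np.median(hi[:,2]))
E
```

```text
16.8 [0.5217 0.1831 0.1266] 0.5263985358209574 [0.11   0.0345 0.0146]
710 ((555.0575561523438, 180.36436462402344), (34.051002502441406, 11.471460342407227), 4.988770484924316) 0.050297720665829715
```

View pics/w7.png

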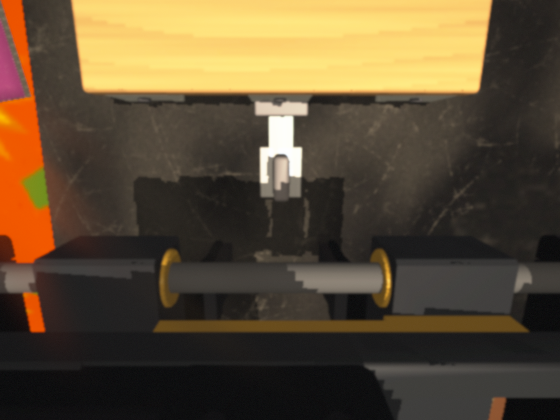

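The picture shows the board edge at row 93 and the cross bar at about (281, 105), right up against the middle foot. The shim lies straight with its grip at (281, 175), and the gripper is clear of it.

```bash
python3 -c "
from bench import ctrl
print(ctrl.close_job())"
```

```text
the job is handed in; nothing more can be done
None
```

The job is handed in: the right foot jammed the tongue at about 24 mm, so I pushed the shim home under the middle foot until its shoulder met it and left it lying there; no verdict was returned.

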